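# Find the empty bin of the fastener chest by its rocking lid and push it open

### The arm

A 6-joint arm with a two-finger parallel gripper is mounted at the origin on the work surface. World frame = base frame: x ahead of the robot, y to its left, z up, the work surface at z = 0. Lengths are in m, angles in rad, forces in N, time in s.
With the tool pointing down it reaches from about 0.35 to 0.975 m from the base axis. Payload 4.9 kg.
Tool frame: the origin (TCP) lies at the very end of the fingers, on their centre line; the grasp point (between the pads) lies manip.grip_point_offset behind it (manip.grip_point_offset is the distance from the TCP to the grasp point, in m); z points along the fingers, y is the line along which they close (so a half turn about z gives the same grasp; the last joint's range is limited). The gripper opens to 85 mm and grips with 20 to 120 N. Pads are 22 mm wide; open, the fingers measure 114 mm over their backs; the gripper's body (76 mm by 85 mm) begins 54 mm behind the grasp point. The pads swing forward as they close: fully open they stand 13 mm farther back than shut.
Start: joints at [-1.452, 0.053, 1.613, -0, 1.476, -0.119], TCP at [0.147, -0.607, 0.231] pointing down, gripper open.
Joint ranges: [-3.01, 3.01], [-1.01, 2.22], [0.06, 2.58], [-1.02, 4.17], [0.09, 2.62], [-3.14, 3.14]. Speed limits (rad/s): [2.57, 2.57, 3.14, 3.14, 3.14, 3.14].

### API

Orientations are given as a unit quaternion [w, x, y, z].
In Python, from plant import manip gives the robot as it stands.
- The arm moves only by the shell command python3 -m crank 'ROWS' [OPENING]. ROWS is JSON, a list of rows, each an object of numbers: "x", "y", "z": the shift along the tool's x, y, z in cm; "turn": the turn about the tool's z in rad. In form: [{"x": .., "y": .., "z": .., "turn": ..}, ...]. A call has 1 to 5 rows; each row shifts and turns the commanded pose from where the row before left it, along the tool's axes as they then stand; what a row does not reach is not made up. A row lasts 1/10 s, in which the tool goes at most 50 mm and 8.59 degrees, less where a joint would pass 70% of its speed; a pose out of reach is approached as far as the arm can. A call with a gripper value outside its range is refused whole. OPENING is the opening in per cent of the stroke, from 0 (shut) to 100 (fully open), set as the call begins (- or left out, the last holds). The fingers move at their own pace and stop on an object; the grip force is fixed at half the most. Time passes only in rows, so rows that do not move let the fingers close. It gives the time, the measured TCP pose, the force, the opening and the grip force at its end, in the units of the state.
- manip.state(): the state, without advancing time (a new reading comes with each control period).
- manip.grab_frame(name): name is "scene" or "top" or "wrist"; returns (picture, depth): 400x640x3 uint8, red, green, blue; 400x640 float32, m along the optical axis (not along the pixel's ray), 0 where there is no reading.
- manip.camera_model(name): a dict with "mtx" (3x3 intrinsics, pixels), "world_to_cam" (4x4, takes a point from world to camera coordinates). Camera axes: x right, y down, z forward; pixel columns grow to the right and rows downward; lengths in m; the calibration is good to about 2 mm. The wrist camera is an equidistant fisheye: a pixel r from the principal point sees the ray r / f radians off the axis. A picture is of the moment at which its call begins: read the wrist's pose just before it. camera_model takes no time and is no camera call; for the wrist camera it gives the pose at the moment of the call.
- manip.job_done(): hands the job in; it is judged then, once.
The state is a dict: "time": time; "joint_pos": joint angles; "joint_vel": joint speeds; "joint_efforts": joint torques, N m; "tool_pos": TCP position; "tool_rot": TCP orientation; "contact_force": force on the tool from outside, world axes, zero at the start; "ft_torque": the same for the moment, N m; "gripper_width": opening from 0.0 (shut) to 1.0 (fully open); "grasp_force": force on a finger pad.
Only numpy, scipy, OpenCV 4.12 (cv2) and the standard library are available. Lean on these libraries where they do the work, as an engineer would, in place of code of your own. Each camera call takes 0.05 s, during which the arm holds its last target. There are 200 camera calls.

### The job

One of the chest's four identical lids covers an empty well and the others are packed full: press the black pads one after another, without forcing the packed lids, until one lid rocks, then push that lid up and right over until it leans back against its stop, and leave the other lids shut. It is all fingertip work: pick nothing up, and do not shift any of the things standing about on the chest and the bench.

Things in the scene. Friction and masses are not known exactly. Their poses are not given: they have to be found in the camera images.
- chest: red steel fastener chest, fixed, 220 mm (x) by 520 mm (y) by 120 mm tall, four lids flush in its flat top 108 mm apart along y, wells 100 mm deep below. Origin: centre of its underside; x axis from its front (robot side) to its back, y to the left along the row, z up. Three wells, other ones each time, are packed full: their lids give less than 0.05 rad when pressed
- lid_a (a joint): angle of the leftmost (+y end) lid (rad): 0 shut and flush; grows as the pad end sinks and the robot-side edge rises; 1.57 upright; 1.75 the stop, leaning past upright to the back. Over the empty well it turns under 3 to 5 N on the pad and stays where left (stiff hinge). Pressing the pad cannot bring it right over; the raised edge is then pushed over to the back with 2 to 8 N
- lid_a_pad (a point): centre of the black ribbed press pad (40 by 74 mm) on the top face of the leftmost (+y end) lid; moves with the lid. The aluminium lid is 127 mm (chest x) by 90 mm (chest y) by 6 mm; its pivot runs along the chest's y axis, 32 mm from this point towards the robot, 3 mm below the deck; the lid ends 23.5 mm behind this point
- lid_a_edge (a point): middle of the robot-side edge, on the top face, of the leftmost (+y end) lid, 71.5 mm from its pivot; moves with the lid. Pressing near it moves nothing
- lid_b (a joint): angle of the second lid from the left (rad): 0 shut and flush; grows as the pad end sinks and the robot-side edge rises; 1.57 upright; 1.75 the stop, leaning past upright to the back. Over the empty well it turns under 3 to 5 N on the pad and stays where left (stiff hinge). Pressing the pad cannot bring it right over; the raised edge is then pushed over to the back with 2 to 8 N
- lid_b_pad (a point): centre of the black ribbed press pad (40 by 74 mm) on the top face of the second lid from the left; moves with the lid. The aluminium lid is 127 mm (chest x) by 90 mm (chest y) by 6 mm; its pivot runs along the chest's y axis, 32 mm from this point towards the robot, 3 mm below the deck; the lid ends 23.5 mm behind this point
- lid_b_edge (a point): middle of the robot-side edge, on the top face, of the second lid from the left, 71.5 mm from its pivot; moves with the lid. Pressing near it moves nothing
- lid_c (a joint): angle of the third lid from the left (rad): 0 shut and flush; grows as the pad end sinks and the robot-side edge rises; 1.57 upright; 1.75 the stop, leaning past upright to the back. Over the empty well it turns under 3 to 5 N on the pad and stays where left (stiff hinge). Pressing the pad cannot bring it right over; the raised edge is then pushed over to the back with 2 to 8 N
- lid_c_pad (a point): centre of the black ribbed press pad (40 by 74 mm) on the top face of the third lid from the left; moves with the lid. The aluminium lid is 127 mm (chest x) by 90 mm (chest y) by 6 mm; its pivot runs along the chest's y axis, 32 mm from this point towards the robot, 3 mm below the deck; the lid ends 23.5 mm behind this point
- lid_c_edge (a point): middle of the robot-side edge, on the top face, of the third lid from the left, 71.5 mm from its pivot; moves with the lid. Pressing near it moves nothing
- lid_d (a joint): angle of the rightmost (-y end) lid (rad): 0 shut and flush; grows as the pad end sinks and the robot-side edge rises; 1.57 upright; 1.75 the stop, leaning past upright to the back. Over the empty well it turns under 3 to 5 N on the pad and stays where left (stiff hinge). Pressing the pad cannot bring it right over; the raised edge is then pushed over to the back with 2 to 8 N
- lid_d_pad (a point): centre of the black ribbed press pad (40 by 74 mm) on the top face of the rightmost (-y end) lid; moves with the lid. The aluminium lid is 127 mm (chest x) by 90 mm (chest y) by 6 mm; its pivot runs along the chest's y axis, 32 mm from this point towards the robot, 3 mm below the deck; the lid ends 23.5 mm behind this point
- lid_d_edge (a point): middle of the robot-side edge, on the top face, of the rightmost (-y end) lid, 71.5 mm from its pivot; moves with the lid. Pressing near it moves nothing
- socket: steel hex-drive socket standing on the left margin of the chest's deck, 26 mm diameter, 30 mm tall; origin at its underside. Leave it alone
- tape_roll: small yellow tape roll lying on the right margin of the chest's deck, 42 mm diameter, 19 mm tall; origin at its underside. Leave it alone
- brass_bush: brass bush standing on the rear rim of the chest's deck, 28 mm diameter, 16 mm tall; origin at its underside. Leave it alone
- spray_can: spray can with a blue label standing on the bench to the left of the chest, 60 mm diameter, 170 mm tall; origin at its underside. Leave it alone
- screwdriver: screwdriver lying on the bench to the left of the chest; leave it alone
- wrench: steel wrench lying on the bench to the right of the chest; leave it alone
- parts_cup: green cup standing on the bench to the right of the chest, 80 mm diameter, 80 mm tall; origin at its underside. Leave it alone

How it is judged:
On the way, in this order (a step that is already met when the one before it is completed fails the run):
1. one lid rocks under the press (tilts past 0.25 rad, not yet past 1.5 rad) ((value of joint lid_a between 0.25 and 1.5 rad or value of joint lid_b between 0.25 and 1.5 rad or value of joint lid_c between 0.25 and 1.5 rad or value of joint lid_d between 0.25 and 1.5 rad)), for 0.1 s.
2. that lid is pushed over to its stop (past 1.6 rad) (value of joint any of lid_a, lid_b, lid_c, lid_d above 1.6 rad), for 0.2 s.
At the end, for the whole second after the job is handed in: one lid stands open past 1.6 rad (its stop is at 1.75) and at rest, the other three are shut (under 0.1 rad), and every loose thing on the chest and bench is within 20 mm of where it stood (((value of joint lid_a above 1.6 rad and value of joint each of lid_b, lid_c, lid_d below 0.1 rad) or (value of joint lid_b above 1.6 rad and value of joint each of lid_a, lid_c, lid_d below 0.1 rad) or (value of joint lid_c above 1.6 rad and value of joint each of lid_a, lid_b, lid_d below 0.1 rad) or (value of joint lid_d above 1.6 rad and value of joint each of lid_a, lid_b, lid_c below 0.1 rad)) and velocity of joint lid_a between -0.1 and 0.1 rad/s and velocity of joint lid_b between -0.1 and 0.1 rad/s and velocity of joint lid_c between -0.1 and 0.1 rad/s and velocity of joint lid_d between -0.1 and 0.1 rad/s and distance of each of socket, tape_roll, brass_bush, spray_can, screwdriver, wrench, parts_cup from where it was at the start of the episode below 0.02 m); the robot touches nothing.
It fails at once if the chest or a lid is forced (the fingers press on it with more than 120 N) (contact force between the fingers and chest above 120 N).
It fails at once if a thing standing on the chest or bench is shifted, lifted or carried (more than 20 mm) (distance of any of socket, tape_roll, brass_bush, spray_can, screwdriver, wrench, parts_cup from where it was at the start of the episode above 0.02 m).
It also fails if it takes over 58 s, if anything falls off the work surface, if the arm or the gripper's body presses on something with over 40 N, if the wrist force passes 120 N, or if a joint passes its speed limit or range.

## Working session

There is one attempt and no reset: what is moved stays moved. The work goes in short steps, Python scripts to look and compute and a shell command to move; the robot and the scene stay as the last step left them, time stands still between calls to the robot, and variables do not carry over. Pictures are saved under pics/ and viewed, at most 10 in all, crops included, and the job is handed in when it is done.

```bash
mkdir -p pics
python3 - <<'E'
from plant import manip
import cv2,numpy as np
p,d=manip.grab_frame("top"); cv2.imwrite("pics/top.png",p[:,:,::-1]); np.savez("top.npz",p=p,d=d)
m=manip.camera_model("top"); print(m); s=manip.state(); print(s)
E
```

```text
{'mtx': array([[495.88642103,   0.        , 327.38289219],
       [  0.        , 495.88642103, 199.18960115],
       [  0.        ,   0.        ,   1.        ]]), 'world_to_cam': array([[ 0.01063021, -0.99994058, -0.00241359,  0.01160646],
       [-0.98907621, -0.01015977, -0.14705452,  0.54025913],
       [ 0.14702126,  0.00395044, -0.98912544,  1.78185556],
       [ 0.        ,  0.        ,  0.        ,  1.        ]])}
{'time': 0.05, 'joint_pos': array([-1.45198837e+00,  5.33475649e-02,  1.61429999e+00, -4.76301226e-05,
        1.47603891e+00, -1.19021528e-01]), 'joint_vel': array([-1.15186657e-03, -2.24125945e-04, -5.07735592e-04, -1.65777646e-04,
        3.80646512e-05, -1.47917085e-04]), 'joint_efforts': array([-3.07822906e-03, -3.95185983e+01, -3.71659148e+01, -3.02599583e-04,
        4.09153305e-03,  9.17779516e-06]), 'tool_pos': array([ 0.14714431, -0.60677553,  0.23006522]), 'tool_rot': array([-1.04691203e-03,  9.92937155e-01,  1.18636880e-01, -2.35940562e-05]), 'contact_force': array([-0.5328797 ,  0.07006394, -0.36437479]), 'ft_torque': array([ 0.04091763, -0.01108552,  0.01357731]), 'grasp_force': 0.0, 'gripper_width': 0.9964909829905682}
```

View pics/top.png

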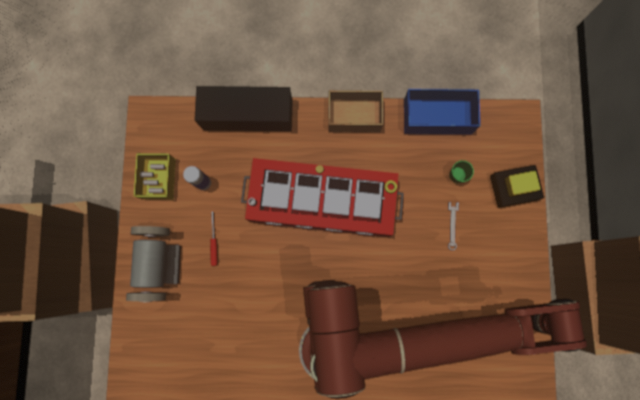

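The top view shows the chest at about (323,197), with black pads near (279,176), (309,180), (340,184) and (371,187). The socket is at (251,202), the bush at (319,168) and the tape at (391,186). Next I cast the pads and lids onto z = 0.12.

```bash
cat > h.py <<'E'
import numpy as np
from plant import manip
def cast(uv,z,name="top"):
    m=manip.camera_model(name);K=m["mtx"];T=m["world_to_cam"];R=T[:3,:3];c=-R.T@T[:3,3]
    r=R.T@np.linalg.inv(K)@np.array([*uv,1.]);return c+r*(z-c[2])/r[2]
E
python3 - <<'E'
import cv2,numpy as np
from h import *
f=np.load("top.npz");p,d=f["p"],f["d"]
h=cv2.cvtColor(p,cv2.COLOR_RGB2HSV)
roi=np.zeros(p.shape[:2],np.uint8);roi[155:240,240:405]=1
red=((h[...,1]>150)&((h[...,0]<8)|(h[...,0]>172))&(h[...,2]>90)&(roi>0)).astype(np.uint8)
for n,mask in (("pad",((h[...,2]<60)&(roi>0)).astype(np.uint8)),("lid",((h[...,1]<60)&(h[...,2]>110)&(roi>0)).astype(np.uint8))):
    k,l,st,c=cv2.connectedComponentsWithStats(mask)
    for i in range(1,k):
        if st[i,4]>40:
            r=cv2.minAreaRect(np.argwhere(l==i)[:,::-1].astype(np.float32))
            print(n,st[i],c[i].round(1),cast(c[i],.12).round(3),np.round(r[1],1),round(r[2],1),d[int(c[i][1]),int(c[i][0])])
c=max(cv2.findContours(red,cv2.RETR_EXTERNAL,cv2.CHAIN_APPROX_NONE)[0],key=cv2.contourArea)
r=cv2.minAreaRect(c)
for q in cv2.boxPoints(r): print(q,cast(q,.12).round(3))
m=manip.camera_model("top");
E
```

```text
pad [269 173  18  10 147] [277.6 177.5] [0.604 0.194 0.12 ] [17.8  8.1] 6.3 1.7603691
pad [299 176  19  10 147] [308.  180.7] [0.594 0.086 0.12 ] [17.9  8.2] 5.7 1.7520248
pad [330 180  18   9 145] [338.5 183.9] [ 0.583 -0.022  0.12 ] [ 8. 17.] 90.0 1.747684
pad [360 183  19  10 149] [368.9 187.1] [ 0.573 -0.129  0.12 ] [18.1  8.1] 6.3 1.7511288
lid [262 170  29  38 668] [275.7 193.4] [0.547 0.199 0.12 ] [28.2 36.1] 5.7 1.7425154
lid [292 173  30  39 688] [306.  196.5] [0.537 0.092 0.12 ] [26.4 36.1] 6.3 1.7443265
lid [323 177  29  38 674] [336.7 200. ] [ 0.526 -0.016  0.12 ] [26.3 35.6] 5.2 1.7389268
lid [354 180  29  38 679] [367.2 203.1] [ 0.516 -0.123  0.12 ] [27.3 35.9] 5.2 1.7428395
[244.24008 218.94812] [0.455 0.306 0.12 ]
[251.02896 156.87817] [0.678 0.29  0.12 ]
[399.67264 173.13608] [ 0.624 -0.238  0.12 ]
[392.88376 235.20602] [ 0.404 -0.212  0.12 ]
```

```bash
python3 -m crank '[{"turn":0.111,"y":-4},{"turn":0.111,"y":-4},{"turn":0.111,"y":-4},{"x":3.5,"y":-3.5},{"x":3.5,"y":-3.5}]' 0; python3 -m crank '[{"x":3.3,"y":-3.5},{"x":3.3,"y":-3.5},{"x":3.3,"y":-3.5},{"x":3.3,"y":-3.5},{"x":3.3,"y":-3.5}]' 0
```

```text
schema error: expected keys x, y, z, turn
schema error: expected keys x, y, z, turn
```

```bash
python3 -m crank '[{"x":0,"y":-4,"z":0,"turn":0.111},{"x":0,"y":-4,"z":0,"turn":0.111},{"x":0,"y":-4,"z":0,"turn":0.111},{"x":3.5,"y":-3.5,"z":0,"turn":0},{"x":3.5,"y":-3.5,"z":0,"turn":0}]' 0; python3 -m crank '[{"x":3.3,"y":-3.5,"z":0,"turn":0},{"x":3.3,"y":-3.5,"z":0,"turn":0},{"x":3.3,"y":-3.5,"z":0,"turn":0},{"x":3.3,"y":-3.5,"z":0,"turn":0},{"x":3.3,"y":-3.5,"z":0,"turn":0}]' 0
```

```text
time: 0.55
tool_pos: [0.2083, -0.4242, 0.2306]
tool_rot: [-0.0, 0.999, -0.049, 0.0]
contact_force: [1.3, -1.6, 0.5]
gripper_width: 0.144
grasp_force: 0.0
time: 1.05
tool_pos: [0.3902, -0.2655, 0.2308]
tool_rot: [-0.0, 0.999, -0.048, -0.0]
contact_force: [0.5, -0.9, -0.3]
gripper_width: -0.006
grasp_force: 0.0
```

```bash
python3 -m crank '[{"x":3.5,"y":-3.1,"z":0,"turn":0},{"x":3.5,"y":-3.1,"z":0,"turn":0},{"x":3.5,"y":-3.1,"z":0,"turn":0},{"x":3.5,"y":-3.1,"z":1,"turn":0},{"x":3.5,"y":-3.1,"z":2,"turn":0}]' 0; python3 -m crank '[{"x":0,"y":0,"z":2.5,"turn":0},{"x":0,"y":0,"z":1.5,"turn":0},{"x":0,"y":0,"z":0,"turn":0},{"x":0,"y":0,"z":0,"turn":0}]' 0
python3 - <<'E'
from h import *
import cv2
for n in("scene","wrist"):
    p,d=manip.grab_frame(n);cv2.imwrite(f"pics/{n}1.png",p[:,:,::-1])
E
```

```text
time: 1.55
tool_pos: [0.5799, -0.1288, 0.2027]
tool_rot: [0.001, 0.999, -0.047, 0.002]
contact_force: [0.1, -1.5, 0.8]
gripper_width: 0.002
grasp_force: 0.0
time: 1.95
tool_pos: [0.5771, -0.1307, 0.1617]
tool_rot: [-0.0, 0.999, -0.048, -0.0]
contact_force: [-0.8, 0.6, -0.8]
gripper_width: -0.003
grasp_force: 0.0
```

View pics/wrist1.png

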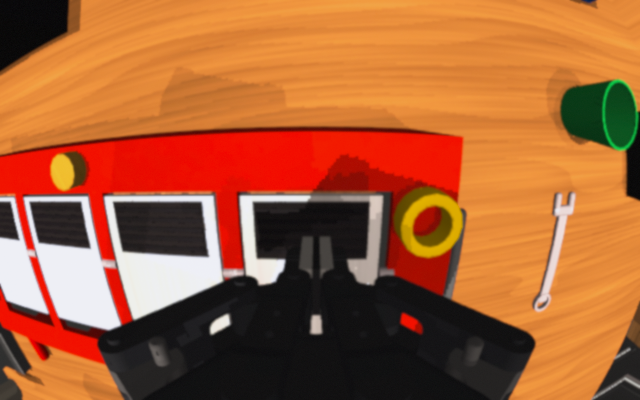

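View pics/scene1.png

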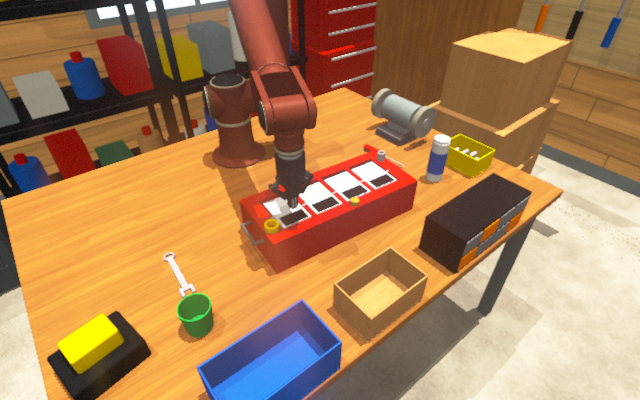

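The wrist view shows the closed fingertips at about (317,240), over the black pad of lid d (255–368, 205–258). The scene view confirms the gripper is above the rightmost lid. I'll press gently.

```bash
python3 -m crank '[{"x":0,"y":0,"z":2,"turn":0},{"x":0,"y":0,"z":1.5,"turn":0},{"x":0,"y":0,"z":0,"turn":0}]' 0;  python3 -m crank '[{"x":0,"y":0,"z":0.3,"turn":0},{"x":0,"y":0,"z":0.2,"turn":0}]' 0;python3 -m crank '[{"x":0,"y":0,"z":0.2,"turn":0},{"x":0,"y":0,"z":0,"turn":0}]' 0
```

```text
time: 2.35
tool_pos: [0.576, -0.13, 0.1246]
tool_rot: [-0.001, 0.999, -0.048, -0.002]
contact_force: [-1.0, 0.5, -0.5]
gripper_width: 0.0
grasp_force: 0.0
time: 2.55
tool_pos: [0.5781, -0.1304, 0.1224]
tool_rot: [0.0, 0.999, -0.048, 0.001]
contact_force: [0.7, 0.5, 0.2]
gripper_width: -0.001
grasp_force: 0.0
time: 2.75
tool_pos: [0.578, -0.1302, 0.12]
tool_rot: [0.0, 0.999, -0.048, 0.0]
contact_force: [-0.5, 0.5, 1.0]
gripper_width: -0.0
grasp_force: 0.0
```

```bash
for i in 1 ; do python3 -m crank '[{"x":0,"y":0,"z":0.2,"turn":0},{"x":0,"y":0,"z":0.2,"turn":0}]' 0;python3 -m crank '[{"x":0,"y":0,"z":0.2,"turn":0},{"x":0,"y":0,"z":0,"turn":0}]' 0; done
```

```text
time: 2.95
tool_pos: [0.5782, -0.1302, 0.1196]
tool_rot: [0.0, 0.999, -0.047, -0.0]
contact_force: [-10.3, 3.3, 24.1]
gripper_width: -0.0
grasp_force: 11.7
time: 3.15
tool_pos: [0.5782, -0.1303, 0.1196]
tool_rot: [0.0, 0.999, -0.047, -0.0]
contact_force: [-13.8, 3.8, 25.0]
gripper_width: -0.002
grasp_force: 12.1
```

Lid d holds solid at 25 N, so it is packed. On to lid c.

```bash
python3 -m crank '[{"x":0,"y":0,"z":-3,"turn":0},{"x":0,"y":-3.6,"z":0,"turn":0},{"x":0,"y":-3.6,"z":0,"turn":0},{"x":0,"y":-3.6,"z":0,"turn":0},{"x":0,"y":0,"z":1.2,"turn":0}]' 0; python3 -m crank '[{"x":0,"y":0,"z":1,"turn":0},{"x":0,"y":0,"z":0,"turn":0}]' 0
```

```text
time: 3.65
tool_pos: [0.5895, -0.0193, 0.1338]
tool_rot: [-0.0, 0.999, -0.045, 0.002]
contact_force: [0.5, 0.8, 0.2]
gripper_width: -0.001
grasp_force: 0.0
time: 3.85
tool_pos: [0.5875, -0.0231, 0.1204]
tool_rot: [0.0, 0.999, -0.048, -0.001]
contact_force: [-0.1, 0.9, -0.5]
gripper_width: 0.003
grasp_force: 0.0
```

```bash
python3 -m crank '[{"x":0,"y":0,"z":0.2,"turn":0},{"x":0,"y":0,"z":0.2,"turn":0},{"x":0,"y":0,"z":0.2,"turn":0}]' 0
```

```text
time: 4.15
tool_pos: [0.5879, -0.0235, 0.1196]
tool_rot: [-0.0, 0.999, -0.048, -0.001]
contact_force: [-14.6, 3.5, 27.0]
gripper_width: -0.0
grasp_force: 13.4
```

Lid c is packed too. On to lid b.

```bash
python3 -m crank '[{"x":0,"y":0,"z":-3,"turn":0},{"x":0,"y":-3.6,"z":0,"turn":0},{"x":0,"y":-3.6,"z":0,"turn":0},{"x":0,"y":-3.6,"z":0,"turn":0},{"x":0,"y":0,"z":1.2,"turn":0}]' 0; python3 -m crank '[{"x":0,"y":0,"z":1,"turn":0},{"x":0,"y":0,"z":0,"turn":0}]' 0; python3 -m crank '[{"x":0,"y":0,"z":0.2,"turn":0},{"x":0,"y":0,"z":0.2,"turn":0},{"x":0,"y":0,"z":0.2,"turn":0}]' 0
```

```text
time: 4.65
tool_pos: [0.5996, 0.0873, 0.1353]
tool_rot: [-0.001, 0.999, -0.046, 0.002]
contact_force: [-0.0, -1.1, 0.2]
gripper_width: 0.003
grasp_force: 0.0
time: 4.85
tool_pos: [0.5964, 0.0836, 0.1206]
tool_rot: [0.0, 0.999, -0.048, -0.003]
contact_force: [-0.1, 0.0, -0.4]
gripper_width: -0.003
grasp_force: 0.0
time: 5.15
tool_pos: [0.5985, 0.0839, 0.1184]
tool_rot: [0.0, 0.999, -0.048, 0.0]
contact_force: [-0.8, -1.4, 2.8]
gripper_width: 0.001
grasp_force: 1.5
```

```bash
python3 -m crank '[{"x":0,"y":0,"z":0.2,"turn":0},{"x":0,"y":0,"z":0.2,"turn":0},{"x":0,"y":0,"z":0.2,"turn":0}]' 0; python3 -m crank '[{"x":0,"y":0,"z":0.2,"turn":0},{"x":0,"y":0,"z":0.2,"turn":0},{"x":0,"y":0,"z":0,"turn":0}]' 0
```

```text
time: 5.45
tool_pos: [0.5986, 0.0847, 0.1121]
tool_rot: [0.0, 0.999, -0.048, 0.001]
contact_force: [0.5, -1.9, 3.2]
gripper_width: 0.002
grasp_force: 1.6
time: 5.75
tool_pos: [0.5981, 0.0852, 0.1072]
tool_rot: [-0.0, 0.999, -0.048, -0.0]
contact_force: [-0.7, -0.4, 1.3]
gripper_width: -0.001
grasp_force: 0.7
```

Lid b rocks. I'll press deeper.

```bash
python3 -m crank '[{"x":0,"y":0,"z":0.5,"turn":0},{"x":0,"y":0,"z":0.5,"turn":0},{"x":0,"y":0,"z":0.5,"turn":0},{"x":0,"y":0,"z":0,"turn":0}]' 0; python3 -m crank '[{"x":0,"y":0,"z":0.5,"turn":0},{"x":0,"y":0,"z":0.4,"turn":0},{"x":0,"y":0,"z":0,"turn":0}]' 0
python3 - <<'E'
from h import *
import cv2
p,d=manip.grab_frame("scene");cv2.imwrite("pics/scene2.png",cv2.resize(p[140:280,220:440,::-1],None,fx=3,fy=3))
E
```

```text
time: 6.15
tool_pos: [0.5977, 0.0852, 0.0912]
tool_rot: [-0.0, 0.999, -0.048, -0.001]
contact_force: [0.3, 0.6, 0.8]
gripper_width: 0.003
grasp_force: 0.2
time: 6.45
tool_pos: [0.5977, 0.0849, 0.0826]
tool_rot: [-0.0, 0.999, -0.048, -0.001]
contact_force: [1.1, -0.3, 0.1]
gripper_width: -0.001
grasp_force: 0.3
```

View pics/scene2.png

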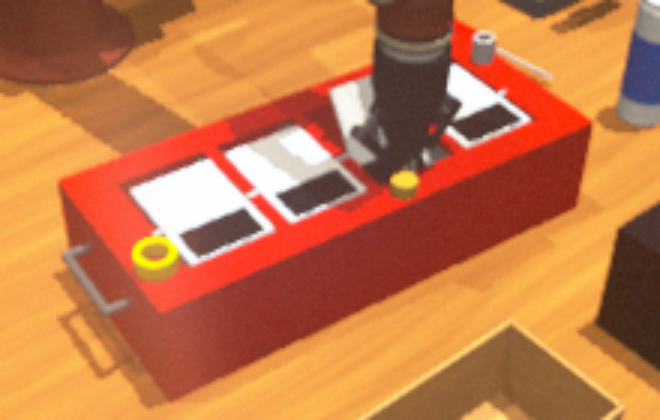

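Lid b's robot-side edge has risen, as seen at (350,110) in the crop, and the other lids are flush. I'll withdraw upward, move round to the front and lower.

```bash
python3 -m crank '[{"x":0,"y":0,"z":-3,"turn":0},{"x":0,"y":0,"z":-4,"turn":0},{"x":0,"y":0,"z":-4,"turn":0},{"x":0,"y":0,"z":-4,"turn":0},{"x":0,"y":0,"z":0,"turn":0}]' 0; python3 -m crank '[{"x":-4,"y":0,"z":0,"turn":0},{"x":-4,"y":0,"z":0,"turn":0},{"x":-4,"y":0,"z":0,"turn":0},{"x":-3,"y":0,"z":0,"turn":0},{"x":0,"y":0,"z":0,"turn":0}]' 0
python3 -m crank '[{"x":0,"y":0,"z":3,"turn":0},{"x":0,"y":0,"z":3,"turn":0},{"x":0,"y":0,"z":2,"turn":0},{"x":0,"y":0,"z":0,"turn":0}]' 0
python3 - <<'E'
from h import *
import cv2
p,d=manip.grab_frame("scene");cv2.imwrite("pics/scene3.png",cv2.resize(p[140:280,220:440,::-1],None,fx=3,fy=3))
E
```

```text
time: 7.0
tool_pos: [0.6012, 0.085, 0.2414]
tool_rot: [-0.0, 0.999, -0.048, 0.006]
contact_force: [1.1, 0.2, 0.8]
gripper_width: 0.002
grasp_force: 0.0
time: 7.5
tool_pos: [0.4458, 0.0996, 0.2321]
tool_rot: [0.0, 0.999, -0.047, -0.001]
contact_force: [0.6, -0.7, -0.1]
gripper_width: 0.001
grasp_force: 0.0
time: 7.9
tool_pos: [0.4466, 0.0989, 0.1493]
tool_rot: [0.0, 0.999, -0.048, -0.004]
contact_force: [0.2, -0.1, 0.7]
gripper_width: -0.003
grasp_force: 0.0
```

View pics/scene3.png

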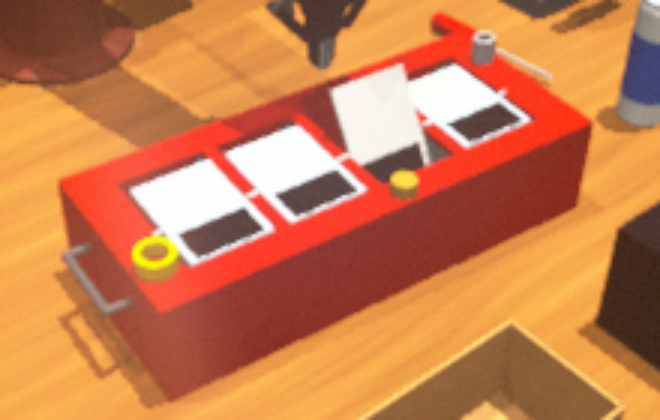

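Lid b stays at about 1 rad with its edge at (370,85) in the crop. The fingertip is in front of it at (320,60). Now I push it towards the back.

```bash
python3 -m crank '[{"x":2,"y":0,"z":-1.2,"turn":0},{"x":2,"y":0,"z":0,"turn":0},{"x":1,"y":0,"z":0,"turn":0},{"x":1,"y":0,"z":0,"turn":0},{"x":0.8,"y":0,"z":0,"turn":0}]' 0; python3 -m crank '[{"x":0.8,"y":0,"z":0,"turn":0},{"x":0.8,"y":0,"z":0,"turn":0},{"x":0.8,"y":0,"z":0,"turn":0},{"x":0.5,"y":0,"z":0,"turn":0},{"x":0,"y":0,"z":0,"turn":0}]' 0
```

```text
time: 8.45
tool_pos: [0.5167, 0.0927, 0.166]
tool_rot: [-0.0, 0.999, -0.048, -0.001]
contact_force: [-2.8, 0.2, 2.5]
gripper_width: 0.005
grasp_force: 1.4
time: 8.95
tool_pos: [0.5461, 0.0899, 0.1655]
tool_rot: [0.0, 0.999, -0.048, 0.0]
contact_force: [-0.1, -0.8, -0.5]
gripper_width: -0.001
grasp_force: 0.0
```

```bash
python3 -m crank '[{"x":0.3,"y":0,"z":0,"turn":0},{"x":0.3,"y":0,"z":0,"turn":0},{"x":0.3,"y":0,"z":0,"turn":0},{"x":0,"y":0,"z":0,"turn":0}]' 0; python3 -m crank '[{"x":0.3,"y":0,"z":0,"turn":0},{"x":0.2,"y":0,"z":0,"turn":0},{"x":0,"y":0,"z":0,"turn":0}]' 0
```

```text
time: 9.35
tool_pos: [0.5546, 0.0891, 0.1655]
tool_rot: [0.0, 0.999, -0.048, 0.0]
contact_force: [-0.1, -0.1, 0.2]
gripper_width: 0.0
grasp_force: 0.1
time: 9.65
tool_pos: [0.5582, 0.0887, 0.1652]
tool_rot: [0.0, 0.999, -0.048, -0.002]
contact_force: [-6.7, -0.6, 2.4]
gripper_width: 0.001
grasp_force: 3.0
```

```bash
python3 -m crank '[{"x":0.3,"y":0,"z":0,"turn":0},{"x":0.2,"y":0,"z":0,"turn":0},{"x":0,"y":0,"z":0,"turn":0}]' 0
python3 - <<'E'
from h import *
import cv2
p,d=manip.grab_frame("scene");cv2.imwrite("pics/scene4.png",cv2.resize(p[140:280,220:440,::-1],None,fx=3,fy=3))
E
```

```text
time: 9.95
tool_pos: [0.5587, 0.0887, 0.1651]
tool_rot: [0.0, 0.999, -0.047, -0.008]
contact_force: [-23.1, 0.3, 12.2]
gripper_width: 0.0
grasp_force: 12.3
```

View pics/scene4.png

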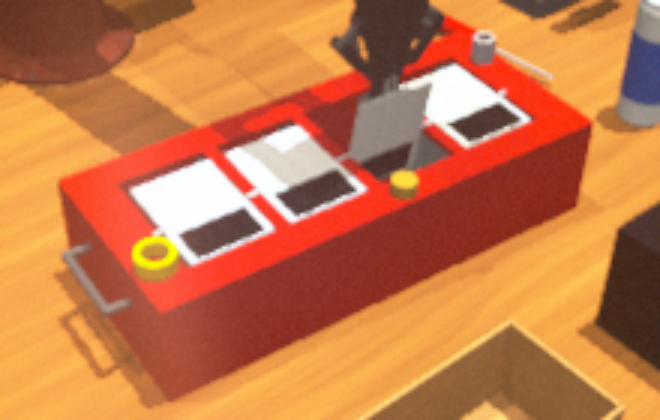

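The lid is dark and leaning past upright at (390,115) in the crop. 23 N without further motion means it is at the stop. I'll back off and check the angle from depth.

```bash
python3 -m crank '[{"x":-1,"y":0,"z":0,"turn":0},{"x":-3,"y":0,"z":0,"turn":0},{"x":-4,"y":0,"z":0,"turn":0},{"x":-4,"y":0,"z":-3,"turn":0},{"x":-2,"y":0,"z":-4,"turn":0}]' 0; python3 -m crank '[{"x":0,"y":0,"z":0,"turn":0},{"x":0,"y":0,"z":0,"turn":0},{"x":0,"y":0,"z":0,"turn":0}]' 0
python3 - <<'E'
from h import *
import cv2
p,d=manip.grab_frame("scene");cv2.imwrite("pics/scene5.png",cv2.resize(p[140:280,220:440,::-1],None,fx=3,fy=3))
m=manip.camera_model("scene");K=m["mtx"];T=m["world_to_cam"]
v,u=np.mgrid[:400,:640];P=np.stack([(u-K[0,2])/K[0,0]*d,(v-K[1,2])/K[1,1]*d,d],-1)
W=(P-T[:3,3])@T[:3,:3]
q=W-np.array([.562,.0885,.117]);X=q@[.9954,-.0955,0];Y=q@[.0955,.9954,0];Z=q[...,2]
k=(abs(Y)<.035)&(abs(X)<.07)&(Z>.015)&(Z<.08)&(d>0)
a,b=np.polyfit(Z[k],X[k],1);print(k.sum(),"lid angle",np.pi/2+np.arctan(a),"x0",b,"top",Z[k].max())
for i in(-2,-1,1):
    k=(abs(Y-i*.108)<.03)&(X>-.06)&(X<.05)&(d>0)&(abs(Z)<.03);print(i,k.sum(),np.polyfit(X[k],Z[k],1))
E
```

```text
time: 10.5
tool_pos: [0.4214, 0.1016, 0.2332]
tool_rot: [0.0, 0.999, -0.047, -0.003]
contact_force: [1.3, -0.4, 1.6]
gripper_width: 0.001
grasp_force: 0.0
time: 10.8
tool_pos: [0.425, 0.1014, 0.235]
tool_rot: [0.0, 0.999, -0.048, -0.0]
contact_force: [-0.6, 0.0, 0.1]
gripper_width: -0.001
grasp_force: 0.0
259 lid angle 1.6885744782263372 x0 0.00486349454209947 top 0.07310429741488654
-2 516 [0.00046084 0.00429488]
-1 454 [0.0036347  0.00420562]
1 329 [0.01155027 0.00408427]
```

View pics/scene5.png

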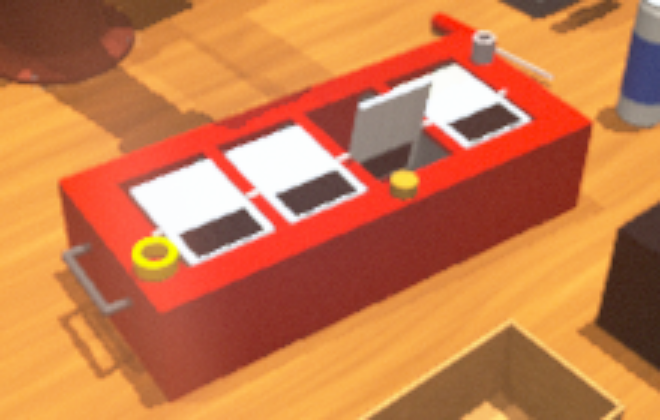

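Lid b leans back at about 1.7 rad (at its stop), seen at (390,120) in the crop. The other lids are flat, and the socket, tape and bush have not moved.

```bash
python3 -c "
from plant import manip
print(manip.job_done())"
```

```text
the job is handed in; nothing more can be done
None
```

Lid b, second from the left, covered the empty well; it now leans back at its stop (about 1.7 rad by depth), the other three lids are shut, no object was seen to move, and the job is handed in (no verdict was returned).

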